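# Tip the tray of wood offcuts into the scrap bin

### The job

Slide the bin's cover fully open and put the stray wood offcut from the bench into the tipping tray with the others. Then tip the tray with its lever until every offcut has dropped into the bin, let the tray come back level, and slide the cover fully shut. Leave the sanding block, glue bottle and jar where they are.

Things in the scene. Friction and masses are not known exactly. Their poses are not given: they have to be found in the camera images.
- station: fixed tipping station. Origin on the bench (z=0) below the tray's hinge line, at mid-width; x and y level, z up. Its tipping tray lies on the -y side, its grey scrap bin on the +y side (bin outside: x -80..80, y -12..200, rim 125 high; backstop wall at y 200..206, 160 high). The cover's rails run from x -80 to 230 at 125-133 high. Turned by the station's yaw.
- bin_in (a point): centre of the bin's inner floor, 5 mm above the bench; station axes. Inside the bin is 150 (x) by 202 (y), 120 deep.
- tray (a joint): tipping tray's hinge, rad: 0 = level (rests there), 1.15 = fully tipped towards the bin (stop). It falls back to 0 by itself when let go, slowed by a damper (about 2 s). About 5 N on the bar tips it.
- tray_hinge (a point): middle of the tray's hinge line, 150 mm above the bench; axis along the station's x. Axes turn with the tray.
- tray_in (a point): centre of the tray's floor (upper side), 153 mm above the bench when level, 95 mm to -y of the hinge; axes turn with the tray (z out of the floor). Aluminium tray, inside 130 (x) by 187 (y), walls 40 high and 3 thick on three sides, open towards the bin (+y). When level the part of the floor from y -10 to 90 of this point is clear.
- tray_bar (a point): middle of the cross bar of the tray's tipping lever: steel bar 16 mm thick, 55 long along x, at x -118, 120 from the hinge line, its arm at its +x end. At tray 0 the arm points 75 deg above level towards +y (bar 266 above the bench); at 1.15, 9 deg above level. Push the bar towards the bin (+y), then down, to tip the tray.
- cover (a joint): bin cover, m: 0 = shut, 0.14 = fully open (stop); it slides along the station's +x and stays where it is left (1 to 2 N).
- cover_handle (a point): centre of the wooden handle block on the cover: 14 (x) by 45 (y) by 35 high, upright, from 134 to 169 mm above the bench; station axes. When shut it is at station x -55, y 120. The cover is a dark steel plate 158 x 184, top at 134 mm.
- offcut0: dark walnut offcut in the tray, block 30 x 38 x 28 mm (x, y, z); origin at the centre of its underside as it starts
- offcut1: dark walnut offcut in the tray, block 28 x 36 x 30 mm (x, y, z); origin at the centre of its underside as it starts
- offcut2: dark walnut offcut in the tray, block 30 x 34 x 26 mm (x, y, z); origin at the centre of its underside as it starts
- offcut3: dark walnut offcut in the tray, block 30 x 38 x 24 mm (x, y, z); origin at the centre of its underside as it starts
- offcut4: dark walnut offcut in the tray, block 28 x 38 x 28 mm (x, y, z); origin at the centre of its underside as it starts
- stray: dark walnut offcut lying on the bench, block 56 (x) x 30 (y) x 30 (z) mm; origin at the centre of its underside as it starts
- sanding_block: bystander: cork sanding block 100 x 62 x 28 mm, origin under its centre
- glue_bottle: bystander: white glue bottle 60 mm across, 170 high, origin under its centre
- jar: bystander: squat amber jar 72 mm across, 80 high, origin under its centre
Things that resemble listed ones, but are neither listed nor needed, are in the scene too. What is shaped like the offcut0 but yellow is not meant.

How it is judged (in metres and radians):
On the way, in this order (a step that is already met when the one before it is completed fails the run):
1. the cover is open (at least 120 mm) and all six offcuts are in the level tray (either may be done first) (value of joint cover above 0.12 m and value of joint tray below 0.1 rad and x of offcut0 in the frame of tray_in between -0.066 and 0.066 m and y of offcut0 in the frame of tray_in between -0.096 and 0.1 m and z of offcut0 in the frame of tray_in between -0.005 and 0.07 m and x of offcut1 in the frame of tray_in between -0.066 and 0.066 m and y of offcut1 in the frame of tray_in between -0.096 and 0.1 m and z of offcut1 in the frame of tray_in between -0.005 and 0.07 m and x of offcut2 in the frame of tray_in between -0.066 and 0.066 m and y of offcut2 in the frame of tray_in between -0.096 and 0.1 m and z of offcut2 in the frame of tray_in between -0.005 and 0.07 m and x of offcut3 in the frame of tray_in between -0.066 and 0.066 m and y of offcut3 in the frame of tray_in between -0.096 and 0.1 m and z of offcut3 in the frame of tray_in between -0.005 and 0.07 m and x of offcut4 in the frame of tray_in between -0.066 and 0.066 m and y of offcut4 in the frame of tray_in between -0.096 and 0.1 m and z of offcut4 in the frame of tray_in between -0.005 and 0.07 m and x of stray in the frame of tray_in between -0.066 and 0.066 m and y of stray in the frame of tray_in between -0.096 and 0.1 m and z of stray in the frame of tray_in between -0.005 and 0.07 m), for 0.2 s.
2. with the tray still tipped (more than 0.5 rad), all six offcuts are in the bin (value of joint tray above 0.5 rad and x of offcut0 in the frame of bin_in between -0.077 and 0.077 m and y of offcut0 in the frame of bin_in between -0.103 and 0.103 m and z of offcut0 in the frame of bin_in between -0.01 and 0.115 m and x of offcut1 in the frame of bin_in between -0.077 and 0.077 m and y of offcut1 in the frame of bin_in between -0.103 and 0.103 m and z of offcut1 in the frame of bin_in between -0.01 and 0.115 m and x of offcut2 in the frame of bin_in between -0.077 and 0.077 m and y of offcut2 in the frame of bin_in between -0.103 and 0.103 m and z of offcut2 in the frame of bin_in between -0.01 and 0.115 m and x of offcut3 in the frame of bin_in between -0.077 and 0.077 m and y of offcut3 in the frame of bin_in between -0.103 and 0.103 m and z of offcut3 in the frame of bin_in between -0.01 and 0.115 m and x of offcut4 in the frame of bin_in between -0.077 and 0.077 m and y of offcut4 in the frame of bin_in between -0.103 and 0.103 m and z of offcut4 in the frame of bin_in between -0.01 and 0.115 m and x of stray in the frame of bin_in between -0.077 and 0.077 m and y of stray in the frame of bin_in between -0.103 and 0.103 m and z of stray in the frame of bin_in between -0.01 and 0.115 m), for 0.2 s.
At the end, for the whole second after the job is handed in: All six offcuts lie at rest inside the bin below its rim, the tray is back level (within 0.05 rad) and the cover is shut (within 8 mm) (value of joint cover below 0.008 m and value of joint tray below 0.05 rad and x of offcut0 in the frame of bin_in between -0.077 and 0.077 m and y of offcut0 in the frame of bin_in between -0.103 and 0.103 m and z of offcut0 in the frame of bin_in between -0.01 and 0.115 m and linear speed of each of offcut0, offcut1, offcut2, offcut3, offcut4, stray below 0.05 m/s and x of offcut1 in the frame of bin_in between -0.077 and 0.077 m and y of offcut1 in the frame of bin_in between -0.103 and 0.103 m and z of offcut1 in the frame of bin_in between -0.01 and 0.115 m and x of offcut2 in the frame of bin_in between -0.077 and 0.077 m and y of offcut2 in the frame of bin_in between -0.103 and 0.103 m and z of offcut2 in the frame of bin_in between -0.01 and 0.115 m and x of offcut3 in the frame of bin_in between -0.077 and 0.077 m and y of offcut3 in the frame of bin_in between -0.103 and 0.103 m and z of offcut3 in the frame of bin_in between -0.01 and 0.115 m and x of offcut4 in the frame of bin_in between -0.077 and 0.077 m and y of offcut4 in the frame of bin_in between -0.103 and 0.103 m and z of offcut4 in the frame of bin_in between -0.01 and 0.115 m and x of stray in the frame of bin_in between -0.077 and 0.077 m and y of stray in the frame of bin_in between -0.103 and 0.103 m and z of stray in the frame of bin_in between -0.01 and 0.115 m); the robot touches nothing.
It fails at once if the sanding block is moved more than 30 mm (distance of sanding_block from where it was at the start of the episode above 0.03 m).
It fails at once if the glue bottle is moved more than 30 mm (distance of glue_bottle from where it was at the start of the episode above 0.03 m).
It fails at once if the jar is moved more than 30 mm (distance of jar from where it was at the start of the episode above 0.03 m).
It also fails if it takes over 72 s, if anything falls off the work surface, if the arm or the gripper's body presses on something with over 40 N, if the wrist force passes 120 N, or if a joint passes its speed limit or range.

### The arm

A 6-joint arm with a two-finger parallel gripper is mounted at the origin on the work surface. World frame = base frame: x ahead of the robot, y to its left, z up, the work surface at z = 0. Lengths are in mm, angles in rad, forces in N, time in s.
With the tool pointing down it reaches from about 350 to 975 mm from the base axis. Payload 7.1 kg.
Tool frame: the origin (TCP) lies between the finger pads; the fingertips stand 19 mm ahead of it and the grasp point (between the pads) is the TCP (ctrl.tcp_to_tips is the distance from the TCP to the fingertips, in mm); z points along the fingers, y is the line along which they close (so a half turn about z gives the same grasp; the last joint's range is limited). The gripper opens to 88 mm and grips with 3 to 60 N. Pads are 20 mm wide; open, the fingers measure 115 mm over their backs; the gripper's body (75 mm by 178 mm) begins 61 mm behind the grasp point.
Start: joints at [-1.149, 0.423, 1.63, -0, 1.089, -0.019], TCP at [266.679, -565.232, 241.675] pointing down, gripper open.
Joint ranges: [-3, 3], [-0.9, 2.11], [0.09, 2.58], [-1.31, 4.45], [0.11, 2.69], [-2.54, 2.54]. Speed limits (rad/s): [2.39, 2.39, 3.01, 3.14, 3.14, 3.14].

### API

Orientations are given as a rotation vector (axis times angle).
In Python, from workcell import status, optics, ctrl gives the robot as it stands. The module is installed in compiled form; this text tells all that it offers.
- The arm moves only by the shell command python3 -m inch 'ROWS'. ROWS is JSON, a list that holds one entry, the list of rows, each a list of 7 numbers: the shift along the tool's x, y, z in mm, then the turn, a rotation vector about the tool's x, y, z in rad, then the opening in per cent of the stroke, from 0 (shut) to 100 (fully open). A call has 1 to 20 rows; each row is the pose to reach, as a shift and turn from the pose commanded when the call began, along the tool's axes at that moment; what a row does not reach only later rows make up. A row lasts 1/10 s, in which the tool goes at most 50 mm and 8.59 degrees, less where a joint would pass 70% of its speed; a pose out of reach is approached as far as the arm can. A call with a gripper value outside its range is refused whole. The fingers move at their own pace and stop on an object; the grip force is fixed at half the most. Time passes only in rows, so rows that repeat a pose let the fingers close. It gives the time, the measured TCP pose, the force, the opening and the grip force at its end, in the units of the state.
- status.get_obs(): the state, without advancing time (a new reading comes with each control period).
- optics.get_image(name): name is "scene" or "top" or "wrist"; returns a dict with "frame" (480x640x3 uint8, red, green, blue), "fx", "fy", "cx", "cy" (pixels), "rvec" (rotation vector, rad) and "tvec" (3), from world to camera coordinates, as OpenCV has them; the wrist camera has in their place "hand_eye" (4x4, takes a point from camera to tool coordinates, whose origin is the TCP and whose axes are the flange's). Camera axes: x right, y down, z forward; pixel columns grow to the right and rows downward; lengths in mm; the calibration is good to about 2 mm. A picture is of the moment at which its call begins: read the wrist's pose just before it. There is no depth.
- ctrl.close_job(): hands the job in; it is judged then, once.
The state is a dict: "t": time; "qpos": joint angles; "qvel": joint speeds; "joint_torque": joint torques, N m; "ee_pos": TCP position; "orientation": TCP orientation; "ft_force": force on the tool from outside, world axes, zero at the start; "moment": the same for the moment, N m; "width": finger opening in mm; "grasp_force": force on a finger pad.
Only numpy, scipy, OpenCV 4.12 (cv2) and the standard library are available. Lean on these libraries where they do the work, as an engineer would, in place of code of your own. Each camera call takes 0.05 s, during which the arm holds its last target. There are 200 camera calls.

## Working session

There is one attempt and no reset: what is moved stays moved. The work goes in short steps, Python scripts to look and compute and a shell command to move; the robot and the scene stay as the last step left them, time stands still between calls to the robot, and variables do not carry over. Pictures are saved under pics/ and viewed, at most 10 in all, crops included, and the job is handed in when it is done.

```bash
mkdir -p pics
cat > h.py <<'E'
import numpy as np, cv2
from scipy.spatial.transform import Rotation as R
from workcell import status, optics, ctrl
def grab(n,fn):
    o=status.get_obs(); im=optics.get_image(n)
    cv2.imwrite('pics/'+fn,im['frame'][:,:,::-1]); 
    import pickle; pickle.dump((o,im),open('pics/'+fn+'.pkl','wb')); return o,im
def ld(fn):
    import pickle; return pickle.load(open('pics/'+fn+'.pkl','rb'))
def K(im): return np.array([[im['fx'],0,im['cx']],[0,im['fy'],im['cy']],[0,0,1.]])
def ray(o,im,uv):
    d=np.linalg.inv(K(im))@[uv[0],uv[1],1]
    if 'hand_eye' in im:
        H=np.array(im['hand_eye']);Rt=R.from_rotvec(o['orientation']).as_matrix()
        return Rt@H[:3,3]+np.array(o['ee_pos']),Rt@H[:3,:3]@d
    Rc=R.from_rotvec(np.ravel(im['rvec'])).as_matrix(); return -Rc.T@np.ravel(im['tvec']),Rc.T@d
def atz(o,im,uv,z):
    c,d=ray(o,im,uv); return c+d*(z-c[2])/d[2]
def proj(im,P):
    return cv2.projectPoints(np.array(P,float).reshape(-1,3),np.array(im['rvec'],float),np.array(im['tvec'],float),K(im),None)[0].reshape(-1,2)
E
python3 - <<'E'
from h import *
o,im=grab('top','top0.png'); grab('scene','sc0.png')
print(o)
E
```

```text
{'t': 0.0, 'qpos': array([-1.14900593e+00,  4.23849448e-01,  1.63066677e+00, -1.52731724e-06,
        1.08863875e+00, -1.90104322e-02]), 'qvel': array([-0.00077743,  0.00047066,  0.00018643,  0.00067814, -0.00016683,
        0.00205348]), 'joint_torque': array([ 2.45577894e-04, -5.44630086e+01, -2.73660940e+01,  6.44019339e-02,
        2.28225742e-02, -1.12411969e-04]), 'ee_pos': array([ 266.46545192, -564.76595698,  240.90544553]), 'orientation': array([-3.06410376e+00, -6.86482630e-01,  4.92734934e-04]), 'ft_force': array([-0.20973251,  0.177216  ,  0.25495153]), 'moment': array([0.00816969, 0.01450472, 0.00522934]), 'grasp_force': 0.0, 'width': 87.69513475752427}
```

View pics/top0.png

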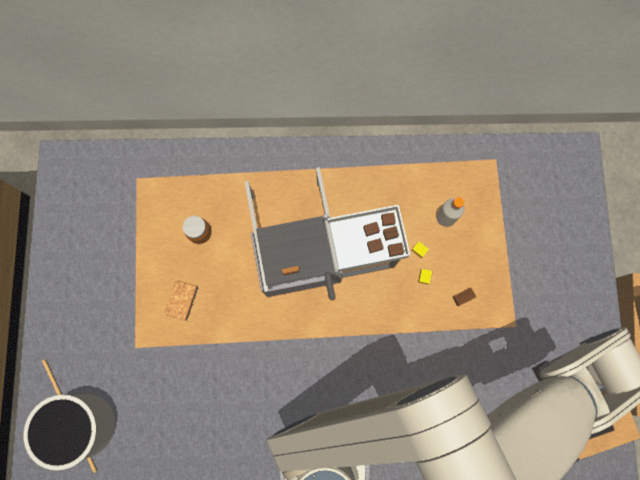

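View pics/sc0.png

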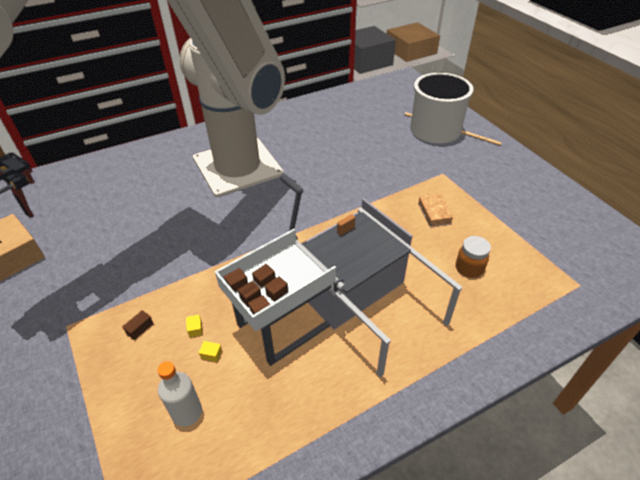

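Top view: the station is at about (250–410, 170–300), with the cover shut, its handle at (290,270) and the lever at (331,285). Candidates for the stray are the dark block at (464,297), the yellow decoys at (420,249) and (425,276), and the five dark blocks already in the tray. I choose (464,297), which is dark, long and on the bench, and will check it in a crop.

Run:
```python
from h import *
o,im=ld('top0.png')
c=im['frame'][165:310,245:485,::-1]
c=cv2.resize(c,None,fx=3.3,fy=3.3,interpolation=cv2.INTER_CUBIC); cv2.imwrite('pics/c1.png',c)
for uv,z in [((464,297),30),((290,270),169),((450,205),100),((195,228),80),((181,300),28)]: print(uv,atz(o,im,uv,z).round(0))
```

```text
(464, 297) [ 453. -400.   30.]
(290, 270) [516.  82. 169.]
(450, 205) [ 702. -360.  100.]
(195, 228) [653. 352.  80.]
(181, 300) [457. 398.  28.]
```

View pics/c1.png

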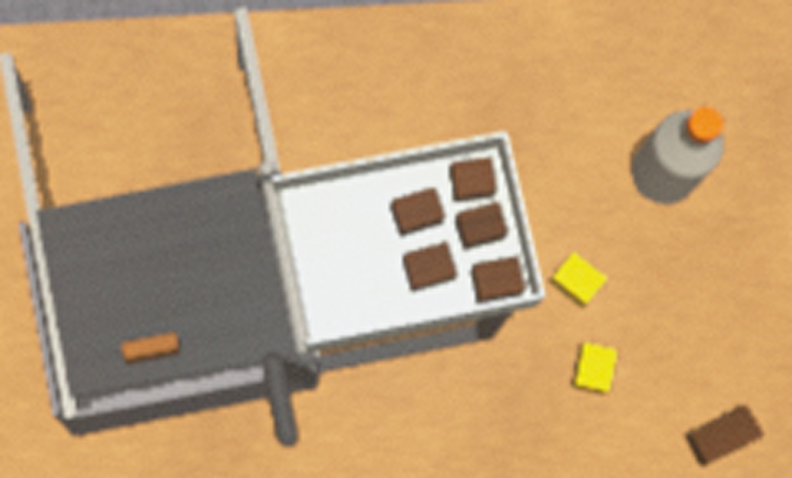

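Run:
```python
from h import *
from scipy.optimize import least_squares
o,im=ld('top0.png')
f=lambda p:(245+p[0]/3.3,165+p[1]/3.3)
pts=[((507,134),(68,-191.5,193)),((543,297),(-68,-191.5,193)),((121,346),(-48,142.5,169)),((177,334),(-48,97.5,169)),((150,348),(-55,120,169))]
S=np.array([b for a,b in pts],float); U=np.array([f(a) for a,b in pts])
def W(p,S):
    c,s=np.cos(p[2]),np.sin(p[2]); return np.c_[p[0]+c*S[:,0]-s*S[:,1],p[1]+s*S[:,0]+c*S[:,1],S[:,2]]
r=least_squares(lambda p:(proj(im,W(p,S))-U).ravel(),[550,-30,0.2])
p=r.x; print(p,r.fun.round(1).reshape(-1,2).tolist()); np.save('st.npy',p)
q=np.array([[-55,120,151],[85,120,151],[0,-95,153],[0,-55,153],[-118,31,266],[-118,118.5,169]],float); print(W(p,q).round(1))
for c in [(690,437),(748,405),(763,430),(706,463),(725,434)]: print(atz(o,im,f(c),30).round(1))
e=status.get_obs(); print(R.from_rotvec(e['orientation']).as_matrix().round(4), o['ee_pos'])
```

```text
[ 5.85720697e+02 -2.85661220e+01  1.46340295e-01] [[1.3, -1.0], [0.3, 0.0], [-0.6, -0.2], [-0.5, 0.7], [-0.5, 0.4]]
[[ 513.8   82.1  151. ]
 [ 652.3  102.5  151. ]
 [ 599.6 -122.6  153. ]
 [ 593.7  -83.   153. ]
 [ 464.5  -15.1  266. ]
 [ 451.7   71.5  169. ]]
[ 452.2 -371.8   30. ]
[ 478.9 -423.1   30. ]
[ 457.2 -434.4   30. ]
[ 429.9 -384.1   30. ]
[ 454.3 -401.8   30. ]
[[ 9.044e-01  4.267e-01 -5.000e-04]
 [ 4.267e-01 -9.044e-01  1.200e-03]
 [ 0.000e+00 -1.300e-03 -1.000e+00]] [ 266.46545192 -564.76595698  240.90544553]
```

```bash
python3 -m inch '[[[239,-66,90,0,0,-1.61,100],[239,-66,90,0,0,-1.61,100],[239,-66,90,0,0,-1.61,100],[239,-66,90,0,0,-1.61,100],[239,-66,90,0,0,-1.61,100],[239,-66,90,0,0,-1.61,100],[239,-66,90,0,0,-1.61,100],[239,-66,90,0,0,-1.61,100],[239,-66,90,0,0,-1.61,100],[239,-66,90,0,0,-1.61,100],[239,-66,90,0,0,-1.61,100],[239,-66,90,0,0,-1.61,100],[239,-66,90,0,0,-1.61,100]]]'
python3 - <<'E'
from h import *
o,im=grab('wrist','w1.png'); print(R.from_rotvec(o['orientation']).as_matrix().round(4),im['hand_eye'].round(2))
E
```

```text
t: 1.4
ee_pos: [454.5, -403.5, 151.4]
orientation: [-1.634, -2.683, -0.0]
ft_force: [-0.3, 0.3, 0.5]
width: 87.9
grasp_force: 0.0
[[-4.590e-01  8.884e-01 -4.000e-04]
 [ 8.884e-01  4.590e-01  3.000e-04]
 [ 5.000e-04 -2.000e-04 -1.000e+00]] [[   0.     -0.96   -0.27   75.39]
 [   1.      0.      0.      0.97]
 [   0.     -0.27    0.96 -142.67]
 [   0.      0.      0.      1.  ]]
```

View pics/w1.png

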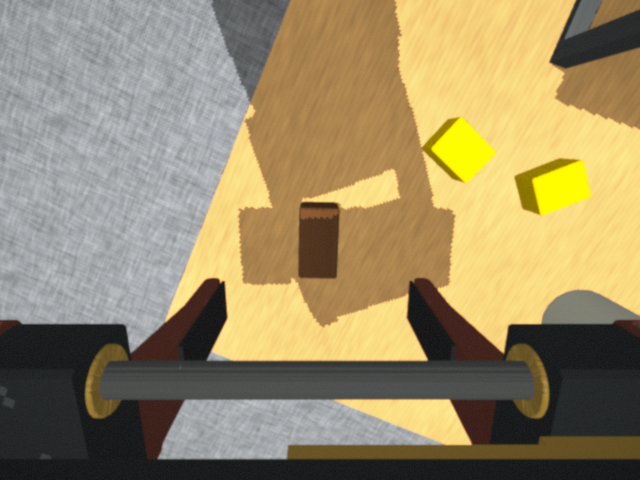

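The wrist view shows the stray's dark walnut top face, with corners at about (301,209), (338,209), (336,278), (299,278). The yellow blocks at (460,150) and (555,187) are clear of it. The choice is confirmed.

Run:
```python
from h import *
o,im=ld('w1.png')
Rt=R.from_rotvec(o['orientation']).as_matrix()
for c in [(301,209),(338,209),(336,278),(299,278)]:
    P=atz(o,im,c,30); print(P.round(1),(Rt.T@(P-o['ee_pos'])).round(1))
```

```text
[ 433.4 -385.6   30. ] [ 25.5 -10.5 121.4]
[ 457.6 -373.1   30. ] [ 25.6  16.6 121.4]
[ 481.9 -421.5   30. ] [-28.6  16.  121.4]
[ 456.4 -434.7   30. ] [-28.7 -12.7 121.4]
```

```bash
python3 -m inch '[[[-1,2,60,0,0,0,100],[-1,2,100,0,0,0,100],[-1,2,129,0,0,0,100],[-1,2,129,0,0,0,100],[-1,2,129,0,0,0,20],[-1,2,129,0,0,0,20],[-1,2,129,0,0,0,20],[-1,2,129,0,0,0,20],[-1,2,129,0,0,0,20],[-1,2,129,0,0,0,20],[-1,2,129,0,0,0,20],[-1,2,100,0,0,0,20],[-1,2,50,0,0,0,20],[-1,2,0,0,0,0,20],[-1,2,-50,0,0,0,20],[-1,2,-100,0,0,0,20],[-1,2,-105,0,0,0,20]]]'
python3 - <<'E'
from h import *
o=status.get_obs(); p=np.load('st.npy'); Rt=R.from_rotvec(o['orientation']).as_matrix()
c,s=np.cos(p[2]),np.sin(p[2])
T=np.array([p[0]+s*50,p[1]-c*50,250]); print(T,Rt.T@(T-o['ee_pos']), np.arctan2(Rt[1,1],Rt[0,1]))
E
```

```text
t: 3.15
ee_pos: [459.4, -405.8, 263.9]
orientation: [1.624, 2.676, -0.004]
ft_force: [0.3, 0.1, -0.5]
width: 29.8
grasp_force: 30.0
[593.01162302 -78.03168973 250.        ] [229.15735219 269.79728946  12.48033999] 0.4799886574696916
```

```bash
python3 -m inch '[[[29,34,0,0,0,0.1,20],[57,67,0,0,0,0.2,20],[86,101,0,0,0,0.334,20],[115,135,0,0,0,0.334,20],[143,168,0,0,0,0.334,20],[172,202,0,0,0,0.334,20],[200,236,0,0,0,0.334,20],[229,270,5,0,0,0.334,20],[229,270,10,0,0,0.334,20],[229,270,14,0,0,0.334,20],[229,270,14,0,0,0.334,20],[229,270,14,0,0,0.334,20]]]'
python3 - <<'E'
from h import *
o,im=grab('wrist','w2.png');
E
```

```text
t: 4.35
ee_pos: [590.0, -77.0, 242.3]
orientation: [-2.055, -2.375, 0.001]
ft_force: [0.6, 0.7, -0.8]
width: 30.1
grasp_force: 30.0
```

View pics/w2.png

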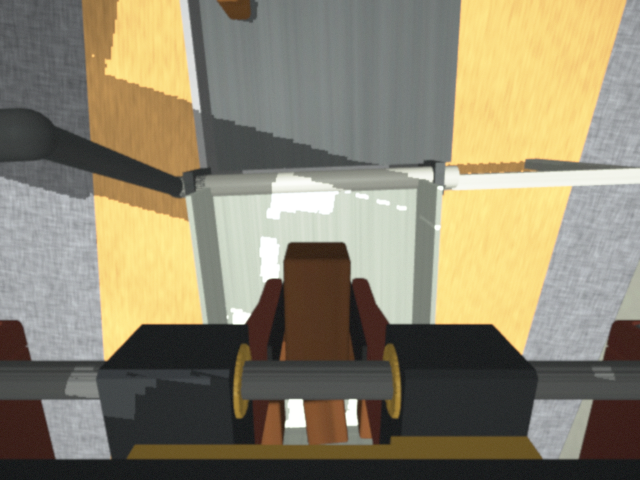

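The stray is held between the fingers at (318,300), over the clear part of the tray. The hinge line runs at about v=180, from u=190 to 440, and the lever bar is at upper left (20,135).

Run:
```python
from h import *
o,im=ld('w2.png'); p=np.load('st.npy')
M=np.array([[np.cos(p[2]),np.sin(p[2])],[-np.sin(p[2]),np.cos(p[2])]])
for c,z in [((200,183),150),((435,172),150),((195,280),193),((437,280),193),((20,135),266)]:
    P=atz(o,im,c,z); print(c,P.round(1),(M@(P[:2]-p[:2])).round(1))
print('tcp',M@(o['ee_pos'][:2]-p[:2]),o['ee_pos'])
```

```text
(200, 183) [509.8 -40.1 150. ] [-76.8  -0.3]
(435, 172) [657.2 -11.5 150. ] [73.2  6.5]
(195, 280) [523. -88. 193.] [-70.7 -49.7]
(437, 280) [658.1 -68.2 193. ] [ 65.8 -49.8]
(20, 135) [487.7 -14.5 266. ] [-94.9  28.2]
tcp [ -2.80871773 -48.59079986] [590.02743918 -77.04711511 242.33507313]
```

```bash
python3 -m inch '[[[2,3,35,0,0,0,20],[2,3,55,0,0,0,20],[2,3,65,0,0,0,20],[2,3,65,0,0,0,20],[2,3,65,0,0,0,60],[2,3,65,0,0,0,60],[2,3,65,0,0,0,60],[2,3,65,0,0,0,60],[2,3,40,0,0,0,60],[2,3,0,0,0,0,60],[30,-10,-10,0,0,0,60],[75,-30,-15,0,0,0,60],[75,-30,-15,0,0,0,60],[75,-30,-15,0,0,0,60]]]'
python3 - <<'E'
from h import *
o,im=grab('wrist','w3.png'); print(o['ee_pos'])
E
```

```text
t: 5.8
ee_pos: [549.9, -5.2, 258.0]
orientation: [2.051, 2.379, 0.0]
ft_force: [-0.2, 0.3, 0.2]
width: 53.1
grasp_force: 0.0
[549.8771425   -5.2046903  257.99135084]
```

View pics/w3.png

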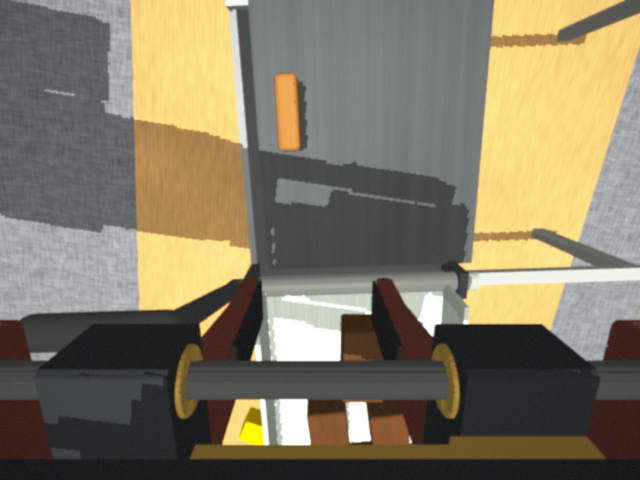

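The stray lies in the tray at (357,335). The handle's top face has corners at about (275,73), (296,73), (300,150), (278,151).

Run:
```python
from h import *
o,im=ld('w3.png'); Rt=R.from_rotvec(o['orientation']).as_matrix(); print('tool y yaw',np.arctan2(Rt[1,1],Rt[0,1]))
P=np.array([atz(o,im,c,169) for c in [(275,73),(296,73),(300,150),(278,151)]]); print(P.round(1))
d=P[0]+P[1]-P[2]-P[3]; print('yaw',np.arctan2(-d[0],d[1]),'hinge',)
a,b=atz(o,im,(255,283),150),atz(o,im,(465,274),150);print(a,b,np.arctan2(b[1]-a[1],b[0]-a[0]))
c=P.mean(0); print(c,Rt.T@(c-o['ee_pos']))
```

```text
tool y yaw 0.147859426650281
[[510.  102.4 169. ]
 [522.2 104.3 169. ]
 [530.4  61.4 169. ]
 [517.1  58.8 169. ]]
yaw 0.17446868039600177 hinge
[509.73370494 -38.56669649 150.        ] [661.31862534  -8.72629819 150.        ] 0.19437064556580053
[519.91072028  81.73100246 169.        ] [ 90.42858427 -16.8886102   88.95340158]
```

Run:
```python
from h import *
from scipy.optimize import least_squares
f=lambda p:(245+p[0]/3.3,165+p[1]/3.3)
L=[('top0.png',f((507,134)),(68,-191.5,193),1),('top0.png',f((543,297)),(-68,-191.5,193),1),('top0.png',f((150,348)),(-55,120,169),1)]
L+=[('w3.png',c,s,1) for c,s in [((275,73),(-62,142.5,169)),((296,73),(-48,142.5,169)),((300,150),(-48,97.5,169)),((278,151),(-62,97.5,169))]]
P=np.array([atz(*ld(a),u,s[2])[:2] for a,u,s,_ in L]); S=np.array([s[:2] for _,_,s,_ in L],float)
def W(p,S): c,s=np.cos(p[2]),np.sin(p[2]); return np.c_[p[0]+c*S[:,0]-s*S[:,1],p[1]+s*S[:,0]+c*S[:,1]]
r=least_squares(lambda p:(W(p,S)-P).ravel(),[585,-28,.16],loss='soft_l1',f_scale=3); print(r.x,(W(r.x,S)-P).round(1).tolist())
np.save('st.npy',r.x)
print(W(r.x,np.array([[-75.,3],[75,3],[-118,31],[-118,118.5],[85,120]])))
```

```text
[ 5.88779827e+02 -2.94493126e+01  1.30524907e-01] [[2.9, -6.0], [-0.2, -1.1], [3.7, 1.5], [-1.3, 1.3], [0.5, 1.3], [-1.9, -0.4], [-2.4, 0.3]]
[[514.02733438 -36.23642665]
 [662.75139107 -16.71323629]
 [467.74877593 -14.07125064]
 [456.36024821  72.68444909]
 [657.4382397  100.59307395]]
```

```bash
python3 -m inch '[[[45,-9,20,0,0,-0.01,60],[90,-17,45,0,0,-0.01,60],[90,-17,70,0,0,-0.01,60],[90,-17,95,0,0,-0.01,60],[90,-17,95,0,0,-0.01,60],[90,-17,95,0,0,-0.01,5],[90,-17,95,0,0,-0.01,5],[90,-17,95,0,0,-0.01,5],[90,-17,95,0,0,-0.01,5],[90,-17,95,0,0,-0.01,5],[90,-17,95,0,0,-0.01,5],[90,-17,95,0,0,-0.01,5]]]'
```

```text
t: 7.05
ee_pos: [520.4, 80.6, 163.2]
orientation: [2.04, 2.388, 0.0]
ft_force: [0.1, -1.0, 5.3]
width: 13.8
grasp_force: 30.0
```

```bash
python3 -m inch '[[[0,20,0,0,0,0,5],[0,40,0,0,0,0,5],[0,60,0,0,0,0,5],[0,70,0,0,0,0,5],[0,70,0,0,0,0,5]]]'
```

```text
t: 7.55
ee_pos: [591.1, 93.5, 163.2]
orientation: [2.041, 2.388, 0.005]
ft_force: [-1.2, 7.4, 5.4]
width: 13.9
grasp_force: 30.0
```

```bash
python3 -m inch '[[[2,20,0,0,0,0,5],[3,40,0,0,0,0,5],[3,60,0,0,0,0,5],[3,70,0,0,0,0,5],[3,72,0,0,0,0,5],[3,72,0,0,0,0,5]]]'
```

```text
t: 8.15
ee_pos: [643.9, 102.9, 160.7]
orientation: [-2.025, -2.37, 0.046]
ft_force: [-55.0, -11.6, 38.2]
width: 14.6
grasp_force: 30.1
```

```bash
python3 -m inch '[[[0,-12,0,0,0,0,5],[0,-16,0,0,0,0,5],[0,-16,0,0,0,0,5],[0,-16,0,0,0,0,5]]]'
python3 - <<'E'
from h import *
o,im=grab('wrist','w4.png'); print(o['ee_pos']); o,im=grab('top','t4.png'); grab('scene','s4.png')
a=cv2.imread('pics/w4.png'); b=cv2.imread('pics/s4.png')[150:390,180:500]
cv2.imwrite('pics/m4.png',np.hstack([cv2.resize(a,(400,300)),cv2.resize(b,(400,300))]))
E
```

```text
t: 8.55
ee_pos: [643.4, 102.8, 161.3]
orientation: [-2.04, -2.387, 0.004]
ft_force: [-3.4, -4.5, -9.4]
width: 14.0
grasp_force: 30.0
[643.40366171 102.7886876  161.26665222]
```

View pics/m4.png

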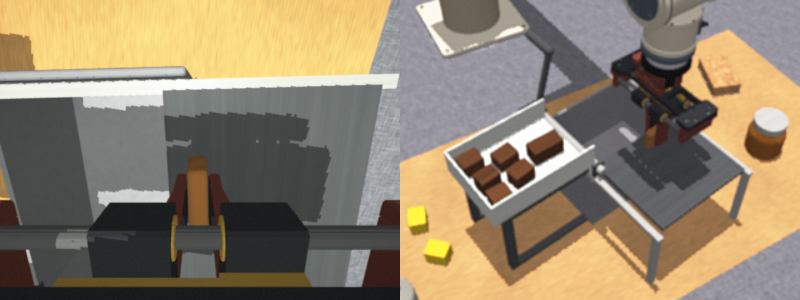

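The right half shows all six offcuts in the tray. The left half shows the cover plate's near edge at u≈165, with the bin open beside it. The first crop showed a light gap at the cover's -x edge, so the cover started about 15 mm open and the stop is already reached. I re-anchor the station on the stop position and go on to the lever.

```bash
python3 -m inch '[[[0,0,0,0,0,0,50],[0,0,0,0,0,0,60],[0,0,0,0,0,0,60],[0,0,-30,0,0,0,60],[0,0,-80,0,0,0,60],[0,0,-130,0,0,0,60],[0,-45,-170,0,0,0.15,60],[-45,-90,-189,0,0,0.3,100],[-70,-140,-189,0,0,0.45,100],[-93,-190,-189,0,0,0.6,100],[-93,-201,-189,0,0,0.75,100],[-93,-201,-189,0,0,0.9,100],[-93,-201,-189,0,0,1.05,100],[-93,-201,-189,0,0,1.2,100],[-93,-201,-189,0,0,1.35,100],[-93,-201,-189,0,0,1.5,100],[-93,-201,-189,0,0,1.55,100],[-93,-201,-189,0,0,1.55,100]]]'
python3 - <<'E'
from h import *
o,im=grab('wrist','w5.png'); print(o['ee_pos'])
p=np.array([581.1,-30.4,.1785]); np.save('st.npy',p)
def W(S): c,s=np.cos(p[2]),np.sin(p[2]); S=np.array(S,float);return np.c_[p[0]+c*S[:,0]-s*S[:,1],p[1]+s*S[:,0]+c*S[:,1],S[:,2]]
_,t=ld('t4.png'); print(((proj(t,W([(68,-191.5,193),(-68,-191.5,193)]))-[245,165])*3.3).round(0))
E
```

```text
t: 10.5
ee_pos: [460.6, -19.7, 352.7]
orientation: [3.129, 0.277, 0.004]
ft_force: [0.1, -0.2, 0.0]
width: 88.0
grasp_force: 0.0
[460.61950514 -19.69474181 352.73404407]
[[510. 129.]
 [548. 295.]]
```

View pics/w5.png

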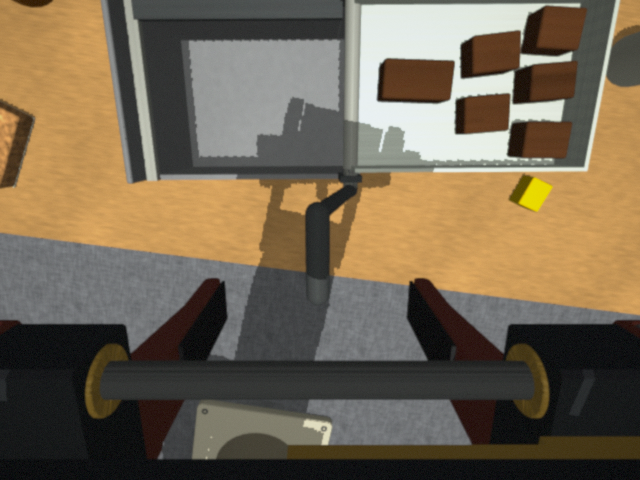

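The bin is open and all six offcuts are in the level tray. The lever bar runs from (317,207) to (317,295), parallel to the fingers' gap.

Run:
```python
from h import *
o,im=ld('w5.png'); Rt=R.from_rotvec(o['orientation']).as_matrix(); print('tool x yaw',np.arctan2(Rt[1,0],Rt[0,0]))
for c in [(317,207),(317,250),(317,285),(350,178)]:
    P=atz(o,im,c,266 if c[0]<330 else 150); print(P.round(1),(Rt.T@(P-o['ee_pos'])).round(1))
```

```text
tool x yaw 0.1764800745851931
[493.9 -13.3 266. ] [33.7 -0.4 86.8]
[465.8 -18.4 266. ] [ 5.1 -0.4 86.7]
[441.4 -22.8 266. ] [-19.7  -0.4  86.7]
[506.1 -42.9 150. ] [ 40.1  30.7 202.8]
```

```bash
python3 -m inch '[[[2,0,45,0,0,0,60],[2,0,70,0,0,0,60],[2,0,87,0,0,0,60],[2,0,87,0,0,0,60],[2,0,87,0,0,0,10],[2,0,87,0,0,0,10],[2,0,87,0,0,0,10],[2,0,87,0,0,0,10],[2,0,87,0,0,0,10],[2,0,87,0,0,0,10],[2,0,87,0,0,0,10]]]'
```

```text
t: 11.65
ee_pos: [462.2, -19.8, 265.1]
orientation: [3.129, 0.278, 0.001]
ft_force: [-1.4, -2.2, 4.7]
width: 15.2
grasp_force: 30.0
```

```bash
python3 -m inch '[[[0,-8,2.5,0,0,0,10],[0,-16,5.4,0,0,0,10],[0,-23,9,0,0,0,10],[0,-31,13,0,0,0,10],[0,-38,17.5,0,0,0,10],[0,-44,23,0,0,0,10]]]'
```

```text
t: 12.25
ee_pos: [455.1, 23.4, 242.4]
orientation: [3.128, 0.278, 0.003]
ft_force: [-1.0, -4.0, 7.7]
width: 15.8
grasp_force: 30.0
```

```bash
python3 -m inch '[[[0,-6,5.5,0,0,0,10],[0,-12,11.4,0,0,0,10],[0,-18,18,0,0,0,10],[0,-23,24.4,0,0,0,10],[0,-27,31.5,0,0,0,10],[0,-31.5,38.7,0,0,0,10],[0,-35,46,0,0,0,10],[0,-38,54,0,0,0,10],[0,-40,60,0,0,0,10],[0,-41.5,66,0,0,0,10],[0,-42.5,71,0,0,0,10],[0,-42.5,73,0,0,0,10],[0,-42.5,73,0,0,0,10],[0,-42.5,73,0,0,0,10],[0,-42.5,73,0,0,0,10],[0,-42.5,73,0,0,0,10]]]'
python3 - <<'E'
from h import *
grab('top','t6.png'); grab('wrist','w6.png')
a=cv2.imread('pics/w6.png'); b=cv2.imread('pics/t6.png')[150:330,200:440]
cv2.imwrite('pics/m6.png',np.hstack([cv2.resize(a,(400,300)),cv2.resize(b,(400,300))]))
E
```

```text
t: 13.85
ee_pos: [447.9, 65.7, 169.2]
orientation: [-3.129, -0.277, -0.004]
ft_force: [4.2, -2.8, 1.7]
width: 15.1
grasp_force: 30.0
```

View pics/m6.png

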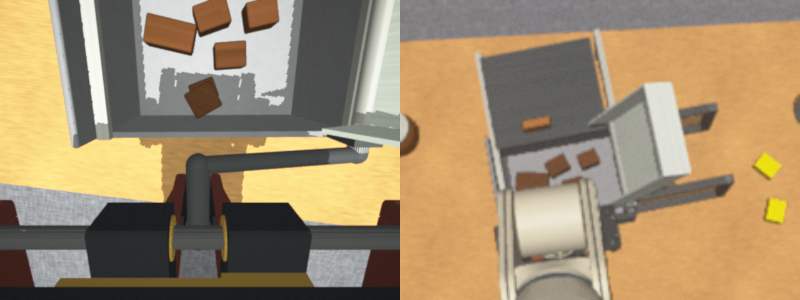

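The wrist half shows offcuts in the bin at (170,33), (212,15), (260,12), (229,54) and what looks like a stacked pair at (203,97). I'll zoom in to count them.

Run:
```python
import cv2,numpy as np
a=cv2.imread('pics/w6.png')[0:210,190:640]; b=cv2.imread('pics/t6.png')[190:260,300:400]
cv2.imwrite('pics/m7.png',np.hstack([cv2.resize(a,(500,300)),cv2.resize(b,(300,300),interpolation=cv2.INTER_CUBIC)]))
```

```text
(no output)
```

View pics/m7.png

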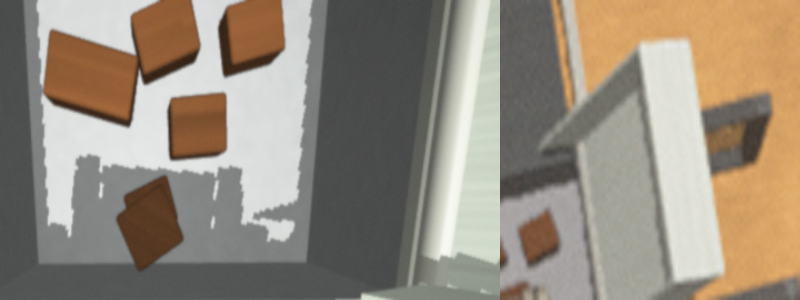

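Six offcuts are in the bin, with two of them stacked at (150,230), and the tray is empty. I bring the lever back along its arc.

```bash
python3 -m inch '[[[0,0.6,-7,0,0,0,10],[0,2,-13,0,0,0,10],[0,4,-19,0,0,0,10],[0,7,-27,0,0,0,10],[0,10.6,-34.6,0,0,0,10],[0,15,-42,0,0,0,10],[0,19.3,-49,0,0,0,10],[0,24.5,-55.5,0,0,0,10],[0,30,-62,0,0,0,10],[0,36,-68,0,0,0,10],[0,42,-73.3,0,0,0,10],[0,49,-78.5,0,0,0,10],[0,56,-83,0,0,0,10],[0,63,-87,0,0,0,10],[0,71,-90.6,0,0,0,10],[0,79,-93.5,0,0,0,10],[0,86,-96,0,0,0,10],[0,86,-96,0,0,0,10],[0,86,-96,0,0,0,10]]]'
```

```text
t: 15.85
ee_pos: [462.2, -19.4, 265.4]
orientation: [3.129, 0.277, 0.001]
ft_force: [1.0, 0.4, 6.8]
width: 14.9
grasp_force: 30.0
```

```bash
python3 -m inch '[[[0,0,0,0,0,0,60],[0,0,0,0,0,0,60],[0,0,0,0,0,0,60],[0,0,0,0,0,0,60],[0,0,-30,0,0,0,60],[0,0,-60,0,0,0,60],[0,0,-80,0,0,0,60],[40,-18,-80,0,0,-0.15,60],[80,-35,-80,0,0,-0.3,60],[120,-53,-60,0,0,-0.45,60],[160,-71,-30,0,0,-0.6,60],[200,-88,0,0,0,-0.75,60],[200,-88,5,0,0,-0.9,60],[200,-88,5,0,0,-1.05,60],[200,-88,5,0,0,-1.2,60],[200,-88,5,0,0,-1.35,60],[200,-88,5,0,0,-1.5,60],[200,-88,5,0,0,-1.57,60],[200,-88,5,0,0,-1.57,60],[200,-88,5,0,0,-1.57,60]]]'
```

```text
t: 17.85
ee_pos: [643.2, 102.8, 259.4]
orientation: [-2.02, -2.406, 0.001]
ft_force: [-0.3, 0.2, -0.0]
width: 52.6
grasp_force: 0.0
```

```bash
python3 -m inch '[[[0,0,40,0,0,0,60],[0,0,70,0,0,0,60],[0,0,97,0,0,0,60],[0,0,97,0,0,0,60],[0,0,97,0,0,0,5],[0,0,97,0,0,0,5],[0,0,97,0,0,0,5],[0,0,97,0,0,0,5],[0,0,97,0,0,0,5],[0,0,97,0,0,0,5],[0,0,97,0,0,0,5],[0,-20,97,0,0,0,5],[0,-40,97,0,0,0,5],[0,-60,97,0,0,0,5],[0,-80,97,0,0,0,5],[0,-100,97,0,0,0,5],[0,-115,97,0,0,0,5],[0,-120,97,0,0,0,5],[0,-120,97,0,0,0,5]]]'
```

```text
t: 19.75
ee_pos: [525.2, 81.1, 163.4]
orientation: [2.016, 2.408, -0.0]
ft_force: [-0.9, -4.5, 5.1]
width: 13.5
grasp_force: 30.0
```

```bash
python3 -m inch '[[[0,-8,0,0,0,0,5],[0,-16,0,0,0,0,5],[0,-19,0,0,0,0,5],[0,-21,0,0,0,0,5],[0,-22,0,0,0,0,5],[0,-22,0,0,0,0,5]]]'
```

```text
t: 20.35
ee_pos: [505.6, 77.5, 163.4]
orientation: [2.015, 2.406, 0.003]
ft_force: [4.5, -4.7, 2.3]
width: 14.1
grasp_force: 30.0
```

```bash
python3 -m inch '[[[0,-3,0,0,0,0,5],[0,-5,0,0,0,0,5],[0,-5,0,0,0,0,5]]]'
```

```text
t: 20.65
ee_pos: [505.5, 77.5, 163.5]
orientation: [2.011, 2.4, 0.016]
ft_force: [22.4, -1.8, -17.3]
width: 14.1
grasp_force: 30.0
```

The cover is firmly on its shut stop. I relax, release and retreat.

```bash
python3 -m inch '[[[0,5,0,0,0,0,5],[0,5,0,0,0,0,5],[0,5,0,0,0,0,60],[0,5,0,0,0,0,60],[0,5,0,0,0,0,60],[0,5,0,0,0,0,60],[0,5,-30,0,0,0,60],[0,5,-80,0,0,0,60],[0,5,-130,0,0,0,60],[0,5,-160,0,0,0,60],[0,5,-160,0,0,0,60],[0,5,-160,0,0,0,60],[0,5,-160,0,0,0,60],[0,5,-160,0,0,0,60]]]'
python3 - <<'E'
from h import *
o,im=grab('wrist','w9.png'); p=np.load('st.npy'); g=im['frame'].astype(int)
m=((g[...,0]>150)&(g[...,2]<90)&(g[...,0]-g[...,1]>50)).astype('uint8')
n,l,s,c=cv2.connectedComponentsWithStats(m)
for i in range(1,n):
    if s[i,4]>150:
        P=atz(o,im,c[i],169)[:2]-p[:2]; k,q=np.cos(p[2]),np.sin(p[2]); print(s[i],[k*P[0]+q*P[1],-q*P[0]+k*P[1]])
print(o['ft_force'],o['width'])
E
```

```text
t: 22.05
ee_pos: [502.7, 77.8, 321.0]
orientation: [-2.016, -2.406, 0.004]
ft_force: [0.4, -0.0, 0.5]
width: 52.5
grasp_force: 0.0
[ 0.40208486 -0.03662922  0.52913261] 52.53362395440817
```

```bash
python3 -c "
from workcell import ctrl
print(ctrl.close_job())"
```

```text
the job is handed in; nothing more can be done
None
```

The job is handed in at about 22 s: all six offcuts were counted in the bin, the lever is back where it started so the tray should be level, and the cover is shut after 140 mm of travel onto its stop; I have no picture from after the tray came back and no verdict was returned.

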